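# Hang the room's dial gauge back on its locking hook, face outward

### The job

Take the blue dial gauge that stands on the bench, keep it upright, and hang it by its opening on the locking hook of the white post so that its dial faces outward, away from the post. The hook's sprung brass sleeve has to be pressed back gently with the gauge (never forced: pushes of about 10 newtons are plenty, 25 on the hook stand would strain it), and the gauge then pressed down until it sits fully home on the pin behind the red upturned tip. Let go, and leave the other things on the bench where they are.

Things in the scene. Friction and masses are not known exactly. Their poses are not given: they have to be found in the camera images.
- stand: Fixed hook stand: dark base plate (x -60 to 70 mm, 120 mm wide, 12 mm high) with a white post 162 mm high, 24 mm wide, 16 mm deep, front face at x = 0. Origin on the bench under the middle of that face; x points outward along the hook, z up. The 25 N it can bear counts all contacts of the gauge with it, the clamp of the sleeve included.
- hook_root (a point): Point on the post's front face on the hook pin's axis, 150 mm above the bench; axes as the stand's. The steel pin, 8 mm in diameter, runs level outward from here. It is clamped further in or out each time: the inner face of its red tip lies 48 to 72 mm out. That is not measured: find it by touch or by sight. Pushes up to 25 N do not shift the pin.
- hook_mid (a point): Point of the stand on the pin axis, 60 mm out from the post: the middle of the range of the tip's inner face (which is really within 12 mm of it, in or out). The red tip is 8 mm wide, 6 mm thick along x, and reaches from 4 mm below to 11 mm above the pin axis.
- sleeve_mid (a point): Point of the stand on the pin axis, 54 mm out: middle of the range of the sprung brass sleeve's outer face at rest, always 6 mm inside the tip. Sleeve: 28 mm diameter disc. It presses back 8 mm, 2.4 N at the start to 7.2 N at its dead stop; the neck needs 4 mm or more of that to pass down behind the tip. It then clamps the neck: press down several N against friction.
- dial_eye (a point): Centre of the gauge neck's hanging opening, 93 mm above the underside: 18 mm wide (y), 26 mm high, right through along x. x points out of the dial face (marked side), z up. Fully home, the opening's top edge rests on the pin, this point 9 mm below the pin axis.
- dial_grip (a point): Grip centre on the gauge's grey neck, 138 mm above the underside; axes as dial_eye. The neck, in the case's middle plane, is 10 mm thick (x), 46 mm wide (y), from 70 to 152 mm above the underside, solid above 106 mm. Grip firmly across the thickness, near the top: fingers reaching lower than 119 mm above the underside would meet the tip or sleeve.
- dial_case (a point): Centre of the gauge's blue case, 35 mm above its underside; axes as dial_eye. Case 28 mm thick (x), 80 mm wide (y), 70 mm high; white dial with black marks and red needle on its +x side, plain back.
- dial: The loose dial gauge, about 0.22 kg, standing free on the bench and facing any way. Origin at the middle of its underside, x out of the dial face, z up.
- towel_roll: Bystander: white paper roll, 110 mm diameter, 220 mm high; origin under its centre.
- amber_bottle: Bystander: amber bottle, 60 mm diameter, 130 mm high; origin under its centre.
- glass_jar: Bystander: glass jar, 64 mm diameter, 75 mm high; origin under its centre.
- dish: Bystander: glass dish, 90 mm diameter, 35 mm high; origin under its centre.
- calculator: Bystander: black calculator, 150 x 90 x 18 mm; origin under its centre.
- green_pen: Bystander: green pen, 10 mm thick, 140 mm long along its x, lying on the bench; origin at its underside.
- steel_tray: Bystander: open steel tray, 160 x 100 x 30 mm; origin under its centre.

How it is judged (in metres and radians):
On the way, in this order (a step that is already met when the one before it is completed fails the run):
1. the gauge is lifted off the bench, upright (height (world z) of dial_case above 0.075 m and angle between dial_eye's own z axis and vertical below 0.35 rad), for 0.2 s.
2. with its face outward and the hook through its opening, the gauge presses the sleeve back (x of hook_root in the frame of dial_eye below -0.02 m and angle between the x axis of dial_eye and the x axis of stand, either way round below 0.2 rad and x of dial_eye in the frame of hook_root below 0.075 m and y of dial_eye in the frame of hook_root between -0.012 and 0.012 m and contact force between dial and stand above 2 N), for 0.1 s.
At the end, for the whole second after the job is handed in: The gauge hangs released on the hook, behind the tip: the centre of its opening 9 mm (5.5 to 12.5) below the pin axis, within 8 mm of it sideways and 35 to 75 mm out from the post; dial outward within 0.2 rad of the hook's direction, upright within 0.12 rad (z of dial_eye in the frame of hook_root between -0.0125 and -0.0055 m and y of dial_eye in the frame of hook_root between -0.008 and 0.008 m and x of dial_eye in the frame of hook_root between 0.035 and 0.075 m and x of hook_root in the frame of dial_eye below -0.02 m and angle between the x axis of dial_eye and the x axis of stand, either way round below 0.2 rad and angle between dial_eye's own z axis and vertical below 0.12 rad); the robot touches nothing.
It fails at once if the gauge presses on the hook stand with more than 25 N (contact force between dial and stand above 25 N).
It fails at once if the robot itself pushes the hook stand with more than 25 N (contact force between any of the arm, the fingers and stand above 25 N).
It fails at once if the gauge is tipped by more than 0.6 rad (angle between dial_eye's own z axis and vertical above 0.6 rad).
It fails at once if a bystander is moved by more than 30 mm (distance of any of towel_roll, amber_bottle, glass_jar, dish, calculator, green_pen, steel_tray from where it was at the start of the episode above 0.03 m).
It also fails if it takes over 64 s, if anything falls off the work surface, if the arm or the gripper's body presses on something with over 40 N, if the wrist force passes 120 N, or if a joint passes its speed limit or range.

### The arm

A 6-joint arm with a two-finger parallel gripper is mounted at the origin on the work surface. World frame = base frame: x ahead of the robot, y to its left, z up, the work surface at z = 0. Lengths are in m, angles in degrees, forces in N, time in s.
With the tool pointing down it reaches from about 0.35 to 0.975 m from the base axis. Payload 7.1 kg.
Tool frame: the origin (TCP) lies at the very end of the fingers, on their centre line; the grasp point (between the pads) lies 19 mm behind it (ctrl.grasp_offset is the distance from the TCP to the grasp point, in m); z points along the fingers, y is the line along which they close (so a half turn about z gives the same grasp; the last joint's range is limited). The gripper opens to 88 mm and grips with 3 to 60 N. Pads are 20 mm wide; open, the fingers measure 115 mm over their backs; the gripper's body (75 mm by 178 mm) begins 61 mm behind the grasp point.
Start: joints at [69.442, 24.242, 93.386, -0, 62.372, -1.089], TCP at [0.208, 0.589, 0.223] pointing down, gripper open.
Joint ranges: [-172.04, 172.04], [-51.8, 120.97], [4.93, 147.93], [-75.15, 255.16], [6.16, 154.13], [-145.62, 145.62]. Speed limits (degrees/s): [136.94, 136.94, 172.46, 180, 180, 180].

### API

Orientations are given as a 3x3 rotation matrix whose columns are the frame's x, y, z axes.
In Python, from cell import ctrl gives the robot as it stands.
- The arm moves only by the tool servo_tool, never from a script. Its argument "motion" is a list of rows, each an object with "xyz": the shift along the tool's x, y, z in m, a list of three; "angular": the turn, a rotation vector about the tool's x, y, z in degrees, a list of three; "hand": the finger opening in m, from 0 to 0.0878. In form: [{"xyz": [dx, dy, dz], "angular": [ax, ay, az], "hand": hand}, ...]. A call has 1 to 20 rows; each row shifts and turns the commanded pose from where the row before left it, along the tool's axes as they then stand; what a row does not reach is not made up. A row lasts 1/8 s, in which the tool goes at most 62.5 mm and 10.7 degrees, less where a joint would pass 70% of its speed; a pose out of reach is approached as far as the arm can. A call is refused whole if a number of a shift passes 0.0625 or a number of a turn 10.7, either way. A call with a gripper value outside its range is refused whole. The fingers move at their own pace and stop on an object; "squeeze" is the grip in N (left out, the last holds). Time passes only in rows, so rows that do not move let the fingers close. It gives the time, the measured TCP pose, the force, the opening and the grip force at its end, in the units of the state.
- ctrl.observe(): the state, without advancing time (a new reading comes with each control period).
- ctrl.camera(name): name is "scene" or "top"; returns the picture (400x640x3 uint8, blue, green, red); there is no depth.
- ctrl.camera_info(name): a dict with "fx", "fy", "cx", "cy" (pixels), "rvec" (rotation vector, rad) and "tvec" (3), from world to camera coordinates, as OpenCV has them. Camera axes: x right, y down, z forward; pixel columns grow to the right and rows downward; lengths in m; the calibration is good to about 2 mm. A picture is of the moment at which its call begins. camera_info takes no time and is no camera call.
- ctrl.job_done(): hands the job in; it is judged then, once.
The state is a dict: "time_s": time; "qpos": joint angles; "dq": joint speeds; "joint_torque": joint torques, N m; "tool_pos": TCP position; "eef_rot": TCP orientation; "ft_force": force on the tool from outside, world axes, zero at the start; "moment": the same for the moment, N m; "width": finger opening in m; "gripper_force": force on a finger pad.
Only numpy, scipy, OpenCV 4.12 (cv2) and the standard library are available. Lean on these libraries where they do the work, as an engineer would, in place of code of your own. Each camera call takes 0.05 s, during which the arm holds its last target. There are 200 camera calls.

## Working session

There is one attempt and no reset: what is moved stays moved. The work goes in short steps, Python scripts to look and compute and a tool call to move; the robot and the scene stay as the last step left them, time stands still between calls to the robot, and variables do not carry over. Pictures are saved under pics/ and viewed, at most 10 in all, crops included, and the job is handed in when it is done.

Besides the shell and the picture viewer there is one more tool, called after "Request:" as a command line: name --argument value ..., lists and objects as JSON in quotes. servo_tool: Moves the arm, as the interface text tells. Its arguments: {"type":"object","properties":{"motion":{"type":"array"},"squeeze":{"type":"number"}},"required":["motion"]}

```bash
mkdir -p pics; python3 - <<'E'
from cell import ctrl
import cv2
for n in("scene","top"):
    cv2.imwrite(f"pics/{n}0.png",ctrl.camera(n)); print(n,ctrl.camera_info(n))
s=ctrl.observe();print(s)
E
```

```text
scene {'fx': 365.0624392856473, 'fy': 365.0624392856473, 'cx': 319.9640544512917, 'cy': 200.54687982588976, 'rvec': array([ 0.61636549,  2.62565113, -1.18876899]), 'tvec': array([ 0.52867565, -0.03531438,  1.24130671])}
top {'fx': 387.9184800358589, 'fy': 387.9184800358589, 'cx': 315.8322941102962, 'cy': 200.05082303551555, 'rvec': array([ 2.10968978, -2.16628132,  0.16287223]), 'tvec': array([-0.06655464,  0.5650568 ,  0.86610674])}
{'time_s': 0.1, 'qpos': array([ 6.94436212e+01,  2.42817546e+01,  9.34266597e+01, -3.01497291e-04,
        6.23718963e+01, -1.08992440e+00]), 'dq': array([ 0.04365957, -0.05103189, -0.07318673,  0.00224618, -0.10288836,
       -0.09849301]), 'joint_torque': array([-7.09801334e-04, -5.45613885e+01, -2.74325091e+01,  6.45696837e-02,
        1.87888148e-02, -5.62158925e-05]), 'tool_pos': array([0.20809874, 0.58880673, 0.22196358]), 'eef_rot': array([[-9.42837576e-01,  3.33252258e-01, -4.87806322e-04],
       [ 3.33252614e-01,  9.42836661e-01, -1.31407132e-03],
       [ 2.20044488e-05, -1.40151855e-03, -9.99999018e-01]]), 'ft_force': array([ 0.53651581, -0.87000982,  0.3738972 ]), 'moment': array([-0.01332243, -0.0304462 , -0.03019423]), 'gripper_force': 0.0, 'width': 0.08788200416698397}
```

View pics/scene0.png

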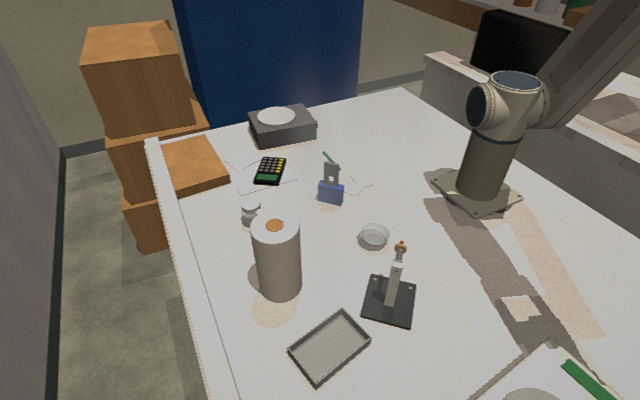

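View pics/top0.png

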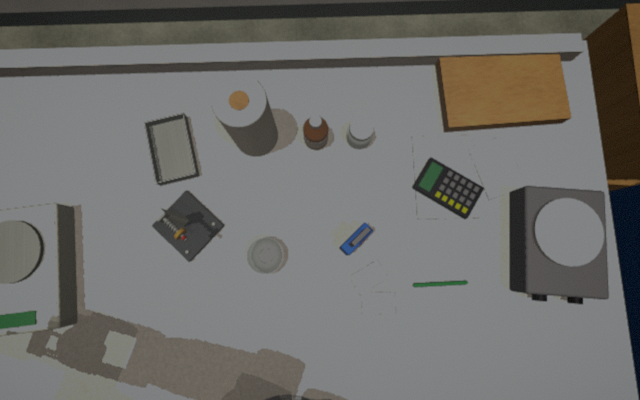

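The scene view shows the gauge at about (331,185) and the stand's base at about (390,300), with the red tip near (402,243). In the top view the gauge is at (357,239), the base at (188,226) and the tip near (182,233). Next I'll enlarge both areas.

```bash
cat > h.py <<'E'
import numpy as np, cv2
from cell import ctrl
def cam(n):
    i=ctrl.camera_info(n);R=cv2.Rodrigues(np.array(i["rvec"]))[0];t=np.array(i["tvec"])
    K=np.array([[i["fx"],0,i["cx"]],[0,i["fy"],i["cy"]],[0,0,1]]);return K,R,t
def ray(n,uv):
    K,R,t=cam(n);d=R.T@np.linalg.solve(K,[uv[0],uv[1],1]);return -R.T@t,d/np.linalg.norm(d)
def onz(n,uv,z):
    c,d=ray(n,uv);return c+d*(z-c[2])/d[2]
def proj(n,P):
    K,R,t=cam(n);q=K@(R@np.array(P)+t);return q[:2]/q[2]
def tri(a,b): # scene px, top px
    c1,d1=ray("scene",a);c2,d2=ray("top",b)
    s=np.linalg.lstsq(np.c_[d1,-d2],c2-c1,rcond=None)[0]
    p,q=c1+s[0]*d1,c2+s[1]*d2
    return (p+q)/2,np.linalg.norm(p-q)
E
python3 - <<'E'
from h import *
T=cv2.imread("pics/top0.png");S=cv2.imread("pics/scene0.png")
r=lambda I,x,y,w=60,h=50:cv2.resize(I[y:y+h*2,x:x+w*2][:h*2,:w*2],(400,300),interpolation=cv2.INTER_NEAREST)
m=np.vstack([np.hstack([r(T,325,210,30,22),r(T,140,180,50,45)]),np.hstack([r(S,300,145,30,35),r(S,355,235,35,50)])])
cv2.imwrite("pics/c.png",m)
for n,I in(("top",T),("scene",S)):
    h=cv2.cvtColor(I,cv2.COLOR_BGR2HSV)
    b=cv2.inRange(h,(105,90,40),(130,255,255)); 
    if n=="scene": b[:150]=0
    cs=max(cv2.findContours(b,0,2)[0],key=cv2.contourArea)
    box=cv2.boxPoints(cv2.minAreaRect(cs));print(n,"blue",cv2.contourArea(cs),box.round(1).tolist())
    d=cv2.inRange(h,(0,0,0),(180,255,90));d[:, :130]=0;d[:180]=0;d[:,450:]=0
    if n=="top": d[:,240:]=0;d[270:]=0
    else:d[:260]=0;d[:,:355]=0;d[:,425:]=0
    d=cv2.morphologyEx(d,cv2.MORPH_OPEN,np.ones((3,3)))
    cs=cv2.convexHull(max(cv2.findContours(d,0,2)[0],key=cv2.contourArea))
    q=cv2.approxPolyN(cs,4)[0];print("base",q.tolist());print(np.array([onz(n,p,.012) for p in q]).round(4).tolist())
    r_=cv2.inRange(h,(0,150,100),(6,255,255))|cv2.inRange(h,(174,150,100),(180,255,255))
    _,l,st,ce=cv2.connectedComponentsWithStats(r_)
    print("red",[(st[i].tolist(),ce[i].round(1).tolist()) for i in range(1,len(st)) if st[i,4]>2])
E
```

```text
top blue 386.0 [[340.0, 247.0], [364.5, 222.5], [372.5, 230.5], [348.0, 255.0]]
base [[225, 225], [189, 262], [151, 224], [187, 189]]
[[0.5132, 0.1389, 0.012], [0.4274, 0.2236, 0.012], [0.5204, 0.3176, 0.012], [0.604, 0.2329, 0.012]]
red [([182, 236, 3, 3, 6], [182.8, 237.2])]
scene blue 36.5 [[318.6000061035156, 186.8000030517578], [319.1000061035156, 181.8000030517578], [342.3999938964844, 184.39999389648438], [341.79998779296875, 189.39999389648438]]
base [[416, 284], [410, 330], [360, 317], [371, 273]]
[[0.4286, 0.226, 0.012], [0.5206, 0.3226, 0.012], [0.6064, 0.2429, 0.012], [0.5132, 0.1451, 0.012]]
red [([401, 241, 2, 2, 4], [401.5, 241.5])]
```

View pics/c.png

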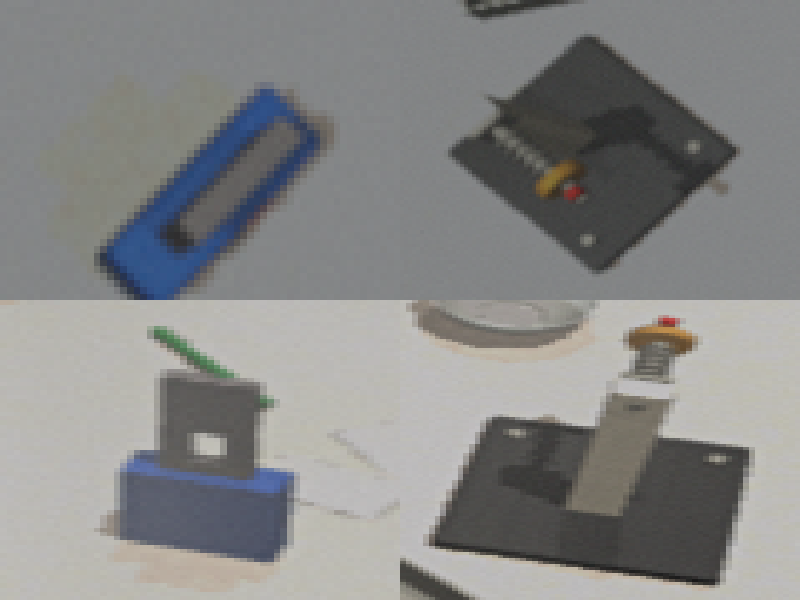

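The crops show the gauge's plain back towards the scene camera, so the dial faces lower right in the top view. The hook also points lower right in the top view, with the red tip at top (182.8,237.2) and scene (401.5,241.5). Now I'll turn these into positions.

```bash
python3 - <<'E'
from h import *
T=cv2.imread("pics/top0.png");S=cv2.imread("pics/scene0.png")
for n in("scene","top"): K,R,t=cam(n);print(n,"cam at",(-R.T@t).round(3))
p,e=tri((401.5,241.5),(182.8,237.2));print("tip",p.round(4),e.round(4),onz("top",(182.8,237.2),.160).round(4),onz("scene",(401.5,241.5),.160).round(4))
hT=cv2.cvtColor(T,cv2.COLOR_BGR2HSV);hS=cv2.cvtColor(S,cv2.COLOR_BGR2HSV)
for n,h,roi in(("top",hT,(150,200,230,255)),("scene",hS,(385,235,420,265))):
    m=cv2.inRange(h,(8,120,60),(28,255,255));k=np.zeros_like(m);x0,y0,x1,y1=roi;k[y0:y1,x0:x1]=255
    c=cv2.findNonZero(m&k);print(n,"brass",len(c),cv2.minAreaRect(c),c.mean((0,1)).round(1))
b=cv2.inRange(hT,(105,90,40),(130,255,255));cs=max(cv2.findContours(b,0,2)[0],key=cv2.contourArea)
f=np.zeros_like(b);cv2.drawContours(f,[cs],-1,255,-1)
g=T.astype(int);sat=hT[...,1]
nk=((f>0)&(sat<70)&(hT[...,2]>75)).astype(np.uint8)
c=cv2.findNonZero(nk);r=cv2.minAreaRect(c);print("neck top",len(c),r)
B=cv2.boxPoints(r)
print(np.array([onz("top",q,.152) for q in B]).round(4).tolist(),onz("top",r[0],.152).round(4))
print("blue top z=.07",[onz("top",q,.07).round(4).tolist() for q in cv2.boxPoints(cv2.minAreaRect(cs))])
# scene neck+case
gs=((hS[...,2]<130)&(hS[...,1]<60)).astype(np.uint8);gs[:155]=0;gs[190:]=0;gs[:,:318]=0;gs[:,345:]=0
c=cv2.findNonZero(gs);print("scene neck",len(c),cv2.boundingRect(c),cv2.convexHull(c)[:,0].tolist())
b=cv2.inRange(hS,(100,70,40),(135,255,255));b[:170]=0;b[215:]=0;b[:,:310]=0;b[:,355:]=0
c=cv2.findNonZero(b);print("scene case",len(c),cv2.convexHull(c)[:,0].tolist())
E
```

```text
scene cam at [0.904 0.618 0.789]
top cam at [ 0.421 -0.083  0.943]
tip [0.4756 0.1892 0.1595] 0.0016 [0.4762 0.1885 0.16  ] [0.4752 0.19   0.16  ]
top brass 49 ((178.25001525878906, 232.75003051757812), (4.242640495300293, 12.020814895629883), 45.0) [178.4 233. ]
scene brass 27 ((401.3800048828125, 246.1600341796875), (10.0, 4.599999904632568), 36.869895935058594) [401.7 246. ]
neck top 120 ((360.5000305175781, 236.00003051757812), (4.949747085571289, 21.920310974121094), 45.0)
[[0.458, -0.1508, 0.152], [0.4887, -0.1837, 0.152], [0.4813, -0.1905, 0.152], [0.4508, -0.1576, 0.152]] [ 0.4697 -0.1706  0.152 ]
blue top z=.07 [[0.4514, -0.1328, 0.07], [0.5048, -0.19, 0.07], [0.4863, -0.2071, 0.07], [0.4332, -0.1499, 0.07]]
scene neck 373 (318, 155, 26, 35) [[343, 189], [318, 189], [318, 185], [325, 155], [337, 164], [338, 165], [339, 169], [343, 188]]
scene case 80 [[343, 186], [342, 189], [337, 189], [320, 185], [319, 184], [319, 183], [321, 181], [340, 184], [343, 185]]
```

Request:
servo_tool --motion '[{"xyz": [0, 0, -0.015], "angular": [0, 0, 9.1], "hand": 0.07}, {"xyz": [0, 0, -0.015], "angular": [0, 0, 9.1], "hand": 0.07}, {"xyz": [0, 0, -0.015], "angular": [0, 0, 9.1], "hand": 0.07}, {"xyz": [-0.0523, -0.0235, 0]}, {"xyz": [-0.0523, -0.0235, 0]}, {"xyz": [-0.0523, -0.0235, 0]}, {"xyz": [-0.0523, -0.0235, 0]}, {"xyz": [-0.0523, -0.0235, 0]}, {"xyz": [-0.0523, -0.0235, 0]}, {"xyz": [-0.0523, -0.0235, 0]}, {"xyz": [-0.0523, -0.0235, 0]}, {"xyz": [-0.0523, -0.0235, 0]}, {"xyz": [-0.0523, -0.0235, 0]}, {"xyz": [-0.0523, -0.0235, 0]}, {"xyz": [-0.0523, -0.0235, 0]}, {"xyz": [-0.0523, -0.0235, 0]}, {"xyz": [-0.0523, -0.0235, 0]}]'

```text
$.motion[3]: bad value
```

Request:
servo_tool --motion '[{"xyz": [0, 0, -0.015], "angular": [0, 0, 9.1], "hand": 0.07}, {"xyz": [0, 0, -0.015], "angular": [0, 0, 9.1], "hand": 0.07}, {"xyz": [0, 0, -0.015], "angular": [0, 0, 9.1], "hand": 0.07}, {"xyz": [-0.0523, -0.0235, 0], "angular": [0, 0, 0], "hand": 0.07}, {"xyz": [-0.0523, -0.0235, 0], "angular": [0, 0, 0], "hand": 0.07}, {"xyz": [-0.0523, -0.0235, 0], "angular": [0, 0, 0], "hand": 0.07}, {"xyz": [-0.0523, -0.0235, 0], "angular": [0, 0, 0], "hand": 0.07}, {"xyz": [-0.0523, -0.0235, 0], "angular": [0, 0, 0], "hand": 0.07}, {"xyz": [-0.0523, -0.0235, 0], "angular": [0, 0, 0], "hand": 0.07}, {"xyz": [-0.0523, -0.0235, 0], "angular": [0, 0, 0], "hand": 0.07}, {"xyz": [-0.0523, -0.0235, 0], "angular": [0, 0, 0], "hand": 0.07}, {"xyz": [-0.0523, -0.0235, 0], "angular": [0, 0, 0], "hand": 0.07}, {"xyz": [-0.0523, -0.0235, 0], "angular": [0, 0, 0], "hand": 0.07}, {"xyz": [-0.0523, -0.0235, 0], "angular": [0, 0, 0], "hand": 0.07}, {"xyz": [-0.0523, -0.0235, 0], "angular": [0, 0, 0], "hand": 0.07}, {"xyz": [-0.0523, -0.0235, 0], "angular": [0, 0, 0], "hand": 0.07}, {"xyz": [-0.0523, -0.0235, 0], "angular": [0, 0, 0], "hand": 0.07}, {"xyz": [0, 0, 0], "angular": [0, 0, 0], "hand": 0.07}, {"xyz": [0, 0, 0], "angular": [0, 0, 0], "hand": 0.07}]'

```text
time_s: 2.48
tool_pos: [0.4693, -0.1692, 0.2671]
eef_rot: [[-0.684, 0.729, -0.001], [0.729, 0.684, 0.001], [0.002, -0.0, -1.0]]
ft_force: [-0.1, 0.8, -0.6]
width: 0.0702
gripper_force: 0.0
```

Request:
servo_tool --motion '[{"xyz": [-0.0013, 0, 0.025], "angular": [0, 0, 0], "hand": 0.07}, {"xyz": [0, 0, 0.025], "angular": [0, 0, 0], "hand": 0.06}, {"xyz": [0, 0, 0.025], "angular": [0, 0, 0], "hand": 0.05}, {"xyz": [0, 0, 0.025], "angular": [0, 0, 0], "hand": 0.05}, {"xyz": [0, 0, 0.025], "angular": [0, 0, 0], "hand": 0.05}, {"xyz": [0, 0, 0.015], "angular": [0, 0, 0], "hand": 0.05}, {"xyz": [0, 0, 0.0045], "angular": [0, 0, 0], "hand": 0.05}, {"xyz": [0, 0, 0], "angular": [0, 0, 0], "hand": 0.05}, {"xyz": [0, 0, 0], "angular": [0, 0, 0], "hand": 0.05}]' --squeeze 45

```text
time_s: 3.6
tool_pos: [0.4715, -0.1706, 0.124]
eef_rot: [[-0.685, 0.729, 0.001], [0.729, 0.685, -0.001], [-0.001, 0.001, -1.0]]
ft_force: [-0.8, -0.1, -0.7]
width: 0.0499
gripper_force: 0.0
```

```bash
python3 - <<'E'
from h import *
T=ctrl.camera("top");S=ctrl.camera("scene")
r=lambda I,x,y,w,h:cv2.resize(I[y:y+h,x:x+w],(400,400),interpolation=cv2.INTER_NEAREST)
cv2.imwrite("pics/g1.png",np.hstack([r(T,310,190,90,90),r(S,285,120,90,90)]))
E
```

```text
(no output)
```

View pics/g1.png

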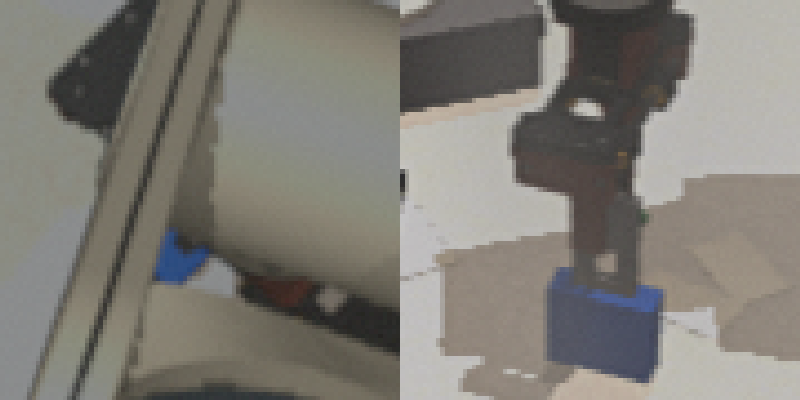

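The scene crop shows the finger over the neck, centred on it, with the gauge standing undisturbed. I can close the gripper.

Request:
servo_tool --motion '[{"xyz": [0, 0, 0.002], "angular": [0, 0, 0], "hand": 0.03}, {"xyz": [0, 0, 0], "angular": [0, 0, 0], "hand": 0.02}, {"xyz": [0, 0, 0], "angular": [0, 0, 0], "hand": 0.012}, {"xyz": [0, 0, 0], "angular": [0, 0, 0], "hand": 0.0}, {"xyz": [0, 0, 0], "angular": [0, 0, 0], "hand": 0.0}, {"xyz": [0, 0, 0], "angular": [0, 0, 0], "hand": 0.0}, {"xyz": [0, 0, 0], "angular": [0, 0, 0], "hand": 0.0}, {"xyz": [0, 0, 0], "angular": [0, 0, 0], "hand": 0.0}]' --squeeze 45

```text
time_s: 4.7
tool_pos: [0.4709, -0.1705, 0.1211]
eef_rot: [[-0.685, 0.729, -0.0], [0.729, 0.685, 0.0], [0.0, -0.0, -1.0]]
ft_force: [-0.2, -0.6, -0.9]
width: 0.0101
gripper_force: 45.0
```

Request:
servo_tool --motion '[{"xyz": [0, 0, -0.012], "angular": [0, 0, 0], "hand": 0.0}, {"xyz": [0, 0, -0.028], "angular": [0, 0, 0], "hand": 0.0}, {"xyz": [0, 0, -0.03], "angular": [0, 0, 0], "hand": 0.0}, {"xyz": [0, 0, -0.03], "angular": [0, 0, 0], "hand": 0.0}, {"xyz": [0, 0, -0.028], "angular": [0, 0, 0], "hand": 0.0}, {"xyz": [0, 0, -0.012], "angular": [0, 0, 0], "hand": 0.0}, {"xyz": [0.0161, 0.0135, 0], "angular": [0, 0, 0], "hand": 0.0}, {"xyz": [0.0322, 0.027, 0], "angular": [0, 0, 0], "hand": 0.0}, {"xyz": [0.0322, 0.027, 0], "angular": [0, 0, 0], "hand": 0.0}, {"xyz": [0.0322, 0.027, 0], "angular": [0, 0, 0], "hand": 0.0}, {"xyz": [0.0322, 0.027, 0], "angular": [0, 0, 0], "hand": 0.0}, {"xyz": [0.0322, 0.027, 0], "angular": [0, 0, 0], "hand": 0.0}, {"xyz": [0.0322, 0.027, 0], "angular": [0, 0, 0], "hand": 0.0}, {"xyz": [0.0322, 0.027, 0], "angular": [0, 0, 0], "hand": 0.0}, {"xyz": [0.0161, 0.0135, 0], "angular": [0, 0, 0], "hand": 0.0}, {"xyz": [0, 0, 0], "angular": [0, 0, -2.5], "hand": 0.0}, {"xyz": [0, 0, 0], "angular": [0, 0, 0], "hand": 0.0}, {"xyz": [0, 0, 0], "angular": [0, 0, 0], "hand": 0.0}]'

```text
time_s: 6.95
tool_pos: [0.4517, 0.1648, 0.261]
eef_rot: [[-0.715, 0.699, -0.001], [0.699, 0.715, -0.0], [0.0, -0.001, -1.0]]
ft_force: [0.7, -0.1, -2.0]
width: 0.0098
gripper_force: 45.0
```

```bash
python3 - <<'E'
from h import *
T=ctrl.camera("top");S=ctrl.camera("scene");cv2.imwrite("pics/t2.png",T);cv2.imwrite("pics/s2.png",S)
s=ctrl.observe();print(s["tool_pos"],s["ft_force"],s["width"])
p=s["tool_pos"]
for n in("top","scene"):print(n,[proj(n,p-[0,0,d]).round(1).tolist() for d in(0,.028,.121)])
r=lambda I,x,y,w,h:cv2.resize(I[y:y+h,x:x+w],(400,400),interpolation=cv2.INTER_NEAREST)
cv2.imwrite("pics/g2.png",np.hstack([r(T,140,180,100,100),r(S,350,180,100,100)]))
E
```

```text
[0.45185412 0.16476819 0.26108648] [-0.43362684 -0.32333032 -2.33789925] 0.009855524687827546
top [[176.0, 247.3], [181.6, 247.8], [197.3, 249.3]]
scene [[410.3, 199.3], [408.2, 208.7], [401.9, 237.0]]
```

View pics/g2.png

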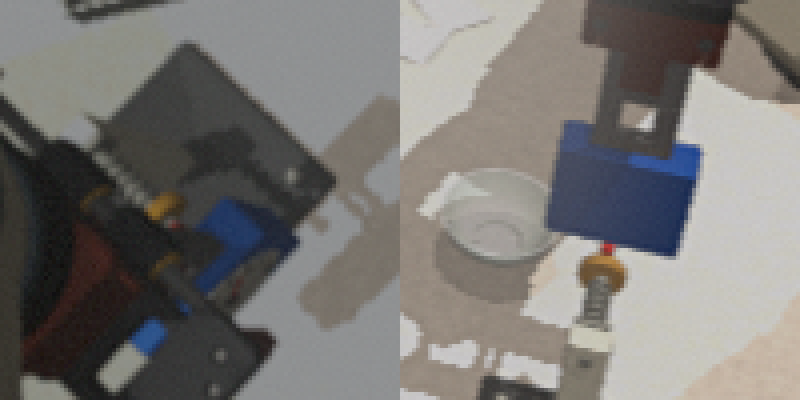

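The scene crop shows the gauge upright in the gripper, with its opening near (409.5,209) and the case's lower back corners near (387,237) and (419,244). The sleeve and tip are below it near (401,247). I'll check the sideways offset of the gauge in the grip.

```bash
python3 - <<'E'
from h import *
S=cv2.imread("pics/s2.png");h=cv2.cvtColor(S,cv2.COLOR_BGR2HSV)
b=cv2.inRange(h,(105,90,30),(130,255,255));b[:,:380]=0;b[:,430:]=0;b[:200]=0;b[250:]=0
c=max(cv2.findContours(b,0,2)[0],key=cv2.contourArea);hull=cv2.convexHull(c)
print("hull6",cv2.approxPolyN(hull,6)[0].tolist())
p=np.array([.4517,.1648,.261-.121]);u=np.array([-.699,-.715,0]);v=np.array([.715,-.699,0]);z=np.array([0,0,1.])
M=cv2.moments(hull);print("centroid",M["m10"]/M["m00"],M["m01"]/M["m00"])
for off in(-.004,0,.004):
    P=[proj("scene",p+u*a+v*(off+w)+z*k) for a in(-.014,.014) for w in(-.04,.04) for k in(0,.07)]
    H=cv2.convexHull(np.float32(P));M=cv2.moments(H)
    print(off,H[:,0].round(1).tolist(),M["m10"]/M["m00"],M["m01"]/M["m00"])
E
```

```text
hull6 [[424, 222], [421, 234], [418, 244], [393, 237], [400, 218], [424, 215]]
centroid 409.80578065910316 228.91545110750943
-0.004 [[426.70001220703125, 216.1999969482422], [425.5, 224.39999389648438], [419.79998779296875, 245.3000030517578], [386.20001220703125, 237.60000610351562], [390.0, 216.6999969482422], [392.0, 208.89999389648438]] 406.36062369272213 226.92484744802547
0 [[425.0, 215.8000030517578], [423.70001220703125, 224.0], [418.1000061035156, 244.89999389648438], [384.6000061035156, 237.3000030517578], [388.29998779296875, 216.3000030517578], [390.29998779296875, 208.5]] 404.6278402309617 226.5440066314286
0.004 [[423.20001220703125, 215.39999389648438], [421.8999938964844, 223.60000610351562], [416.29998779296875, 244.5], [383.0, 236.89999389648438], [386.6000061035156, 216.0], [388.70001220703125, 208.1999969482422]] 402.89875626720254 226.1639974746496
```

Request:
servo_tool --motion '[{"xyz": [-0.0015, 0, 0.012], "angular": [0, 0, 0], "hand": 0.0}, {"xyz": [0, 0, 0.025], "angular": [0, 0, 0], "hand": 0.0}, {"xyz": [0, 0, 0.025], "angular": [0, 0, 0], "hand": 0.0}, {"xyz": [0, 0, 0.012], "angular": [0, 0, 0], "hand": 0.0}, {"xyz": [0, 0, 0.0055], "angular": [0, 0, 0], "hand": 0.0}, {"xyz": [0, 0, 0], "angular": [0, 0, 0], "hand": 0.0}, {"xyz": [0, 0, 0], "angular": [0, 0, 0], "hand": 0.0}]'

```text
time_s: 7.92
tool_pos: [0.4535, 0.1643, 0.1823]
eef_rot: [[-0.716, 0.698, 0.001], [0.698, 0.716, 0.0], [-0.001, 0.001, -1.0]]
ft_force: [0.0, -0.9, -2.0]
width: 0.0095
gripper_force: 45.0
```

```bash
python3 - <<'E'
from h import *
T=ctrl.camera("top");S=ctrl.camera("scene");cv2.imwrite("pics/t3.png",T);cv2.imwrite("pics/s3.png",S)
s=ctrl.observe();print(s["tool_pos"],s["ft_force"],s["width"])
r=lambda I,x,y,w,h:cv2.resize(I[y:y+h,x:x+w],(400,400),interpolation=cv2.INTER_NEAREST)
cv2.imwrite("pics/g3.png",np.hstack([r(T,150,190,70,70),r(S,370,215,60,60)]))
E
```

```text
[0.45343551 0.16425281 0.1823326 ] [ 0.95587591  0.06460146 -1.95729879] 0.009328128345574841
```

View pics/g3.png

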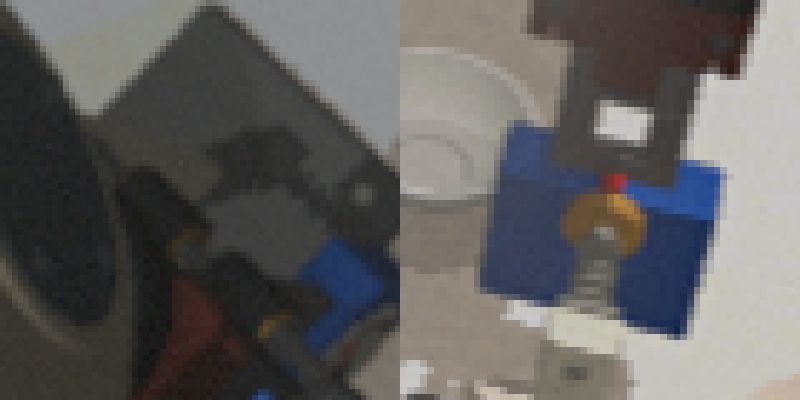

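The scene crop shows the opening centred near (403.5,233.5), with the red tip at (402.4,242.4) and the sleeve near (401,248). I'll work out the remaining sideways error.

```bash
python3 - <<'E'
from h import *
S=cv2.imread("pics/s3.png");h=cv2.cvtColor(S,cv2.COLOR_BGR2HSV)
w=S[225:243,396:412].min(2)>140
n,l,st,ce=cv2.connectedComponentsWithStats(w.astype(np.uint8));print([(st[i].tolist(),(ce[i]+[396,225]).round(2)) for i in range(1,n)])
r=cv2.inRange(h,(0,150,90),(6,255,255))|cv2.inRange(h,(174,150,90),(180,255,255));r[:,:395]=0;r[:,410:]=0;r[:236]=0;r[250:]=0
c=cv2.findNonZero(r);print("red",len(c),c.mean((0,1)))
m=cv2.inRange(h,(8,120,60),(28,255,255));m[:240]=0;m[258:]=0;m[:,:390]=0;m[:,412:]=0;c=cv2.findNonZero(m);print("brass",c.mean((0,1)),cv2.minAreaRect(c))
u=np.array([-.699,-.715,0]);v=np.array([.715,-.699,0]);z=np.array([0,0,1.])
e=np.array([.4535,.1643,.1823-.028])
for o in(-.004,-.002,0,.002):
  # visible see-through of the opening: back/front rims
  q=lambda a,s,t:proj("scene",e+v*(o+s)+u*a+z*t)
  L=[max(q(a,.009,t)[0] for a in(-.005,.005)) for t in(0,)];R=[min(q(a,-.009,t)[0] for a in(-.005,.005)) for t in(0,)]
  print(o,"seen x range",L,R,"eye",q(0,0,0).round(2))
for x,zz in((.058+.003,.159),(.052,.150),(0,.162)):
  for o in(-.002,0,.002):
    P=np.array([.4756,.1892,0])+u*(x-.061)+v*o;P[2]=zz;print(x,o,proj("scene",P).round(2))
E
```

```text
[([3, 5, 9, 6, 36], array([402.94, 232.92]))]
red 4 [402.  241.5]
brass [401.89189189 246.91891892] ((400.5294494628906, 246.8823699951172), (10.186494827270508, 6.305926322937012), 14.03624439239502)
-0.004 seen x range [np.float64(400.3898390133862)] [np.float64(407.3457677232056)] eye [403.85 233.37]
-0.002 seen x range [np.float64(399.5591795965553)] [np.float64(406.50072288802977)] eye [403.01 233.18]
0 seen x range [np.float64(398.72937600651596)] [np.float64(405.6565599665478)] eye [402.17 232.99]
0.002 seen x range [np.float64(397.9004269213144)] [np.float64(404.8132775788929)] eye [401.33 232.8 ]
0.061000000000000006 -0.002 [401.97 241.82]
0.061000000000000006 0 [401.11 241.62]
0.061000000000000006 0.002 [400.25 241.42]
0.052 -0.002 [400.82 247.19]
0.052 0 [399.95 246.99]
0.052 0.002 [399.09 246.79]
0 -0.002 [398.16 260.53]
0 0 [397.25 260.31]
0 0.002 [396.34 260.09]
```

Request:
servo_tool --motion '[{"xyz": [0.0007, 0.004, 0.0005], "angular": [0, 0, 0], "hand": 0.0}, {"xyz": [0, 0.006, 0], "angular": [0, 0, 0], "hand": 0.0}, {"xyz": [0, 0.006, 0], "angular": [0, 0, 0], "hand": 0.0}, {"xyz": [0, 0.004, 0], "angular": [0, 0, 0], "hand": 0.0}, {"xyz": [0, 0, 0], "angular": [0, 0, 0], "hand": 0.0}, {"xyz": [0, 0, 0], "angular": [0, 0, 0], "hand": 0.0}]'

```text
time_s: 8.78
tool_pos: [0.4663, 0.1788, 0.1811]
eef_rot: [[-0.716, 0.698, -0.0], [0.698, 0.716, -0.0], [0.0, -0.0, -1.0]]
ft_force: [0.3, -0.1, -0.9]
width: 0.0099
gripper_force: 45.0
```

Request:
servo_tool --motion '[{"xyz": [0, 0.003, 0], "angular": [0, 0, 0], "hand": 0.0}, {"xyz": [0, 0.003, 0], "angular": [0, 0, 0], "hand": 0.0}, {"xyz": [0, 0, 0], "angular": [0, 0, 0], "hand": 0.0}]'

```text
time_s: 9.15
tool_pos: [0.4709, 0.1833, 0.1812]
eef_rot: [[-0.716, 0.698, 0.0], [0.698, 0.716, 0.0], [-0.0, 0.0, -1.0]]
ft_force: [0.2, 0.4, -1.5]
width: 0.0102
gripper_force: 45.0
```

Request:
servo_tool --motion '[{"xyz": [0, 0.002, 0], "angular": [0, 0, 0], "hand": 0.0}, {"xyz": [0, 0.002, 0], "angular": [0, 0, 0], "hand": 0.0}, {"xyz": [0, 0, 0], "angular": [0, 0, 0], "hand": 0.0}]'

```text
time_s: 9.52
tool_pos: [0.4736, 0.1862, 0.1812]
eef_rot: [[-0.716, 0.698, 0.0], [0.698, 0.716, 0.0], [-0.0, 0.0, -1.0]]
ft_force: [-0.7, 0.4, -1.8]
width: 0.0095
gripper_force: 45.0
```

Request:
servo_tool --motion '[{"xyz": [0, 0.002, 0], "angular": [0, 0, 0], "hand": 0.0}, {"xyz": [0, 0.002, 0], "angular": [0, 0, 0], "hand": 0.0}, {"xyz": [0, 0, 0], "angular": [0, 0, 0], "hand": 0.0}]'

```text
time_s: 9.9
tool_pos: [0.4764, 0.189, 0.1812]
eef_rot: [[-0.716, 0.698, 0.0], [0.698, 0.716, 0.0], [-0.0, 0.0, -1.0]]
ft_force: [-0.5, -0.3, -1.3]
width: 0.0096
gripper_force: 45.0
```

Request:
servo_tool --motion '[{"xyz": [0, 0.002, 0], "angular": [0, 0, 0], "hand": 0.0}, {"xyz": [0, 0.001, 0], "angular": [0, 0, 0], "hand": 0.0}, {"xyz": [0, 0, 0], "angular": [0, 0, 0], "hand": 0.0}]'

```text
time_s: 10.28
tool_pos: [0.4784, 0.1911, 0.1812]
eef_rot: [[-0.716, 0.698, 0.0], [0.698, 0.716, -0.0], [-0.0, 0.0, -1.0]]
ft_force: [0.5, -1.0, -2.1]
width: 0.0098
gripper_force: 45.0
```

Request:
servo_tool --motion '[{"xyz": [0, 0.001, 0], "angular": [0, 0, 0], "hand": 0.0}, {"xyz": [0, 0.001, 0], "angular": [0, 0, 0], "hand": 0.0}, {"xyz": [0, 0, 0], "angular": [0, 0, 0], "hand": 0.0}]'

```text
time_s: 10.65
tool_pos: [0.4793, 0.1922, 0.1811]
eef_rot: [[-0.716, 0.698, -0.001], [0.698, 0.716, -0.001], [0.0, -0.001, -1.0]]
ft_force: [-1.1, -2.8, -0.7]
width: 0.0095
gripper_force: 45.0
```

Request:
servo_tool --motion '[{"xyz": [0, 0.001, 0], "angular": [0, 0, 0], "hand": 0.0}, {"xyz": [0, 0.001, 0], "angular": [0, 0, 0], "hand": 0.0}, {"xyz": [0, 0, 0], "angular": [0, 0, 0], "hand": 0.0}]'

```text
time_s: 11.02
tool_pos: [0.4809, 0.1938, 0.1811]
eef_rot: [[-0.716, 0.698, -0.001], [0.698, 0.716, -0.0], [0.0, -0.001, -1.0]]
ft_force: [-2.3, -3.3, -0.4]
width: 0.01
gripper_force: 45.0
```

Request:
servo_tool --motion '[{"xyz": [0, 0.001, 0], "angular": [0, 0, 0], "hand": 0.0}, {"xyz": [0, 0.001, 0], "angular": [0, 0, 0], "hand": 0.0}, {"xyz": [0, 0, 0], "angular": [0, 0, 0], "hand": 0.0}, {"xyz": [0, 0, 0], "angular": [0, 0, 0], "hand": 0.0}]'

```text
time_s: 11.52
tool_pos: [0.4822, 0.1952, 0.1811]
eef_rot: [[-0.716, 0.698, -0.001], [0.698, 0.716, -0.0], [0.0, -0.001, -1.0]]
ft_force: [-3.1, -3.6, -1.0]
width: 0.0093
gripper_force: 45.0
```

Request:
servo_tool --motion '[{"xyz": [0, 0.001, 0], "angular": [0, 0, 0], "hand": 0.0}, {"xyz": [0, 0.0008, 0], "angular": [0, 0, 0], "hand": 0.0}, {"xyz": [0, 0, 0], "angular": [0, 0, 0], "hand": 0.0}, {"xyz": [0, 0, 0], "angular": [0, 0, 0], "hand": 0.0}]'

```text
time_s: 12.02
tool_pos: [0.4832, 0.1963, 0.181]
eef_rot: [[-0.716, 0.698, -0.001], [0.698, 0.716, -0.001], [0.0, -0.001, -1.0]]
ft_force: [-4.6, -5.6, 0.4]
width: 0.0096
gripper_force: 45.0
```

Request:
servo_tool --motion '[{"xyz": [0, 0, 0.0015], "angular": [0, 0, 0], "hand": 0.0}, {"xyz": [0, 0, 0.0015], "angular": [0, 0, 0], "hand": 0.0}, {"xyz": [0, 0, 0], "angular": [0, 0, 0], "hand": 0.0}]'

```text
time_s: 12.4
tool_pos: [0.4832, 0.1963, 0.1779]
eef_rot: [[-0.716, 0.698, -0.001], [0.698, 0.716, -0.001], [0.0, -0.001, -1.0]]
ft_force: [-4.3, -4.3, -1.2]
width: 0.01
gripper_force: 45.0
```

Request:
servo_tool --motion '[{"xyz": [0, 0, 0.0015], "angular": [0, 0, 0], "hand": 0.0}, {"xyz": [0, 0, 0.0015], "angular": [0, 0, 0], "hand": 0.0}, {"xyz": [0, 0, 0], "angular": [0, 0, 0], "hand": 0.0}]'

```text
time_s: 12.78
tool_pos: [0.4832, 0.1963, 0.1749]
eef_rot: [[-0.716, 0.698, -0.001], [0.698, 0.716, -0.001], [0.0, -0.001, -1.0]]
ft_force: [-5.0, -3.8, -0.3]
width: 0.0097
gripper_force: 45.0
```

Request:
servo_tool --motion '[{"xyz": [0, 0, 0.0015], "angular": [0, 0, 0], "hand": 0.0}, {"xyz": [0, 0, 0.001], "angular": [0, 0, 0], "hand": 0.0}, {"xyz": [0, 0, 0], "angular": [0, 0, 0], "hand": 0.0}]'

```text
time_s: 13.15
tool_pos: [0.4832, 0.1963, 0.1724]
eef_rot: [[-0.716, 0.698, -0.001], [0.698, 0.716, -0.001], [0.0, -0.001, -1.0]]
ft_force: [-4.6, -4.2, 0.1]
width: 0.0097
gripper_force: 45.0
```

Request:
servo_tool --motion '[{"xyz": [0, 0, 0.0015], "angular": [0, 0, 0], "hand": 0.0}, {"xyz": [0, 0, 0.001], "angular": [0, 0, 0], "hand": 0.0}, {"xyz": [0, 0, 0], "angular": [0, 0, 0], "hand": 0.0}]'

```text
time_s: 13.52
tool_pos: [0.4832, 0.1964, 0.17]
eef_rot: [[-0.716, 0.698, -0.001], [0.698, 0.716, -0.001], [0.0, -0.001, -1.0]]
ft_force: [-4.8, -3.7, 0.3]
width: 0.0097
gripper_force: 45.0
```

Request:
servo_tool --motion '[{"xyz": [0, 0, 0.0007], "angular": [0, 0, 0], "hand": 0.0}, {"xyz": [0, 0, 0], "angular": [0, 0, 0], "hand": 0.0}, {"xyz": [0, 0, 0], "angular": [0, 0, 0], "hand": 0.0}]'

```text
time_s: 13.9
tool_pos: [0.4832, 0.1964, 0.1693]
eef_rot: [[-0.716, 0.698, -0.001], [0.698, 0.716, -0.001], [0.0, -0.001, -1.0]]
ft_force: [-3.9, -4.4, 0.4]
width: 0.0098
gripper_force: 45.0
```

Request:
servo_tool --motion '[{"xyz": [0, 0, 0.0005], "angular": [0, 0, 0], "hand": 0.0}, {"xyz": [0, 0, 0], "angular": [0, 0, 0], "hand": 0.0}, {"xyz": [0, 0, 0], "angular": [0, 0, 0], "hand": 0.0}]'

```text
time_s: 14.28
tool_pos: [0.4833, 0.1964, 0.169]
eef_rot: [[-0.716, 0.698, -0.001], [0.698, 0.716, -0.0], [0.0, -0.001, -1.0]]
ft_force: [-5.6, -4.5, 1.2]
width: 0.0099
gripper_force: 45.0
```

Request:
servo_tool --motion '[{"xyz": [0, 0, 0.0005], "angular": [0, 0, 0], "hand": 0.0}, {"xyz": [0, 0, 0], "angular": [0, 0, 0], "hand": 0.0}, {"xyz": [0, 0, 0], "angular": [0, 0, 0], "hand": 0.0}]'

```text
time_s: 14.65
tool_pos: [0.4833, 0.1964, 0.1688]
eef_rot: [[-0.716, 0.698, -0.001], [0.698, 0.716, -0.0], [0.0, -0.001, -1.0]]
ft_force: [-6.0, -4.0, 5.2]
width: 0.0099
gripper_force: 45.0
```

Request:
servo_tool --motion '[{"xyz": [0, 0, 0.0004], "angular": [0, 0, 0], "hand": 0.0}, {"xyz": [0, 0, 0], "angular": [0, 0, 0], "hand": 0.0}, {"xyz": [0, 0, 0], "angular": [0, 0, 0], "hand": 0.0}]'

```text
time_s: 15.02
tool_pos: [0.4833, 0.1964, 0.1687]
eef_rot: [[-0.716, 0.698, -0.001], [0.698, 0.716, -0.0], [0.0, -0.001, -1.0]]
ft_force: [-6.3, -5.1, 7.5]
width: 0.0094
gripper_force: 45.0
```

Request:
servo_tool --motion '[{"xyz": [0, -0.001, 0], "angular": [0, 0, 0], "hand": 0.0}, {"xyz": [0, -0.0008, 0], "angular": [0, 0, 0], "hand": 0.0}, {"xyz": [0, 0, 0], "angular": [0, 0, 0], "hand": 0.0}, {"xyz": [0, 0, 0], "angular": [0, 0, 0], "hand": 0.0}]'

```text
time_s: 15.52
tool_pos: [0.483, 0.196, 0.1687]
eef_rot: [[-0.716, 0.698, 0.001], [0.698, 0.716, 0.001], [-0.0, 0.002, -1.0]]
ft_force: [-3.8, -0.0, 5.8]
width: 0.0096
gripper_force: 45.0
```

Request:
servo_tool --motion '[{"xyz": [0, 0, 0], "angular": [0, 0, 0], "hand": 0.016}, {"xyz": [0, 0, 0], "angular": [0, 0, 0], "hand": 0.024}, {"xyz": [0, 0, 0], "angular": [0, 0, 0], "hand": 0.03}, {"xyz": [0, 0, 0], "angular": [0, 0, 0], "hand": 0.03}, {"xyz": [0, 0, 0], "angular": [0, 0, 0], "hand": 0.03}]'

```text
time_s: 16.15
tool_pos: [0.4826, 0.1954, 0.168]
eef_rot: [[-0.716, 0.698, 0.0], [0.698, 0.716, 0.0], [-0.0, 0.0, -1.0]]
ft_force: [-0.0, 0.5, -0.5]
width: 0.0303
gripper_force: 0.0
```

Request:
servo_tool --motion '[{"xyz": [0, 0, -0.01], "angular": [0, 0, 0], "hand": 0.03}, {"xyz": [0, 0, -0.02], "angular": [0, 0, 0], "hand": 0.03}, {"xyz": [0, 0, -0.04], "angular": [0, 0, 0], "hand": 0.03}, {"xyz": [0, 0, -0.05], "angular": [0, 0, 0], "hand": 0.03}, {"xyz": [0.04, -0.04, -0.02], "angular": [0, 0, 0], "hand": 0.03}, {"xyz": [0.04, -0.04, 0], "angular": [0, 0, 0], "hand": 0.03}, {"xyz": [0.04, -0.04, 0], "angular": [0, 0, 0], "hand": 0.03}, {"xyz": [0.04, -0.04, 0], "angular": [0, 0, 0], "hand": 0.03}, {"xyz": [0, 0, 0], "angular": [0, 0, 0], "hand": 0.03}, {"xyz": [0, 0, 0], "angular": [0, 0, 0], "hand": 0.03}]'

```text
time_s: 17.4
tool_pos: [0.257, 0.1929, 0.309]
eef_rot: [[-0.717, 0.698, 0.002], [0.698, 0.717, 0.001], [-0.001, 0.002, -1.0]]
ft_force: [-0.2, 0.7, -0.2]
width: 0.0299
gripper_force: 0.0
```

```bash
python3 - <<'E'
from h import *
T=ctrl.camera("top");S=ctrl.camera("scene")
print(ctrl.observe()["time_s"],ctrl.observe()["tool_pos"])
r=lambda I,x,y,w,h:cv2.resize(I[y:y+h,x:x+w],(400,400),interpolation=cv2.INTER_NEAREST)
cv2.imwrite("pics/g4.png",np.hstack([r(T,140,180,90,90),r(S,360,205,80,80)]))
# expected case outline (scene) at home
u=np.array([-.699,-.715,0]);v=np.array([.715,-.699,0])
p=np.array([.4826,.1954,.048])
P=[proj("scene",p+u*a+v*w+[0,0,k]) for a in(-.014,.014) for w in(-.04,.04) for k in(0,.07)]
print((np.array(P)*5-[360*5-400,205*5]).round(0).tolist())
E
```

```text
17.5 [0.25739219 0.19280894 0.30854938]
[[645.0, 389.0], [670.0, 298.0], [484.0, 348.0], [500.0, 257.0], [652.0, 345.0], [677.0, 254.0], [494.0, 305.0], [510.0, 214.0]]
```

View pics/g4.png

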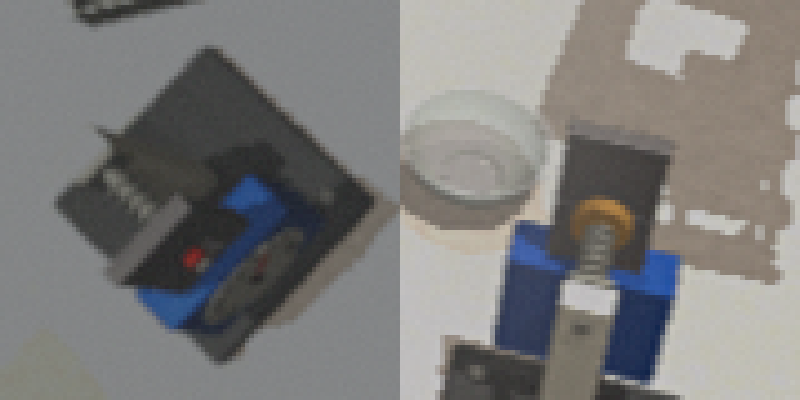

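The gauge hangs released and upright behind the red tip, with its dial outward. In the top view the tip is in front of the neck, and in the scene view the sleeve presses on the neck's back. The case outline is within about 2 px of where it should be when home, and the other things I can see in these crops, such as the dish, look undisturbed.

```bash
python3 -c "
from cell import ctrl
print(ctrl.job_done())"
```

```text
the job is handed in; nothing more can be done
None
```

The gauge hangs released and upright on the hook, fully home behind the red tip with its dial outward, and the job is handed in (no verdict was returned).

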